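# Snap the weighing plate back onto the kitchen scale

## Robot

A 6-joint arm with a two-finger parallel gripper is mounted at the origin on a cart in front of the work surface, level with it; the furniture and walls round the work are solid. World frame = base frame: x ahead of the robot, y to its left, z up, the work surface at z = 0. Lengths are in m, angles in degrees, forces in N, time in s.
With the tool pointing down it reaches from about 0.325 to 0.9 m from the base axis. Payload 3.5 kg.
Tool frame: the origin (TCP) lies on the mounting face of the last link; the fingertips stand 173 mm ahead of it and the grasp point (between the pads) lies 155 mm ahead of it; z points along the fingers, y is the line along which they close (so a half turn about z gives the same grasp; the last joint's range is limited). The gripper opens to 85 mm and grips with 20 to 120 N. Pads are 22 mm wide; open, the fingers measure 114 mm over their backs; the gripper's body (76 mm by 85 mm) begins 54 mm behind the grasp point. The pads swing forward as they close: fully open they stand 13 mm farther back than shut.
Start: joints at [-82.3, 15.837, -1.513, 72.651, 0, 84.076], TCP at [0.147, -0.607, 0.405] pointing down, gripper open.
Joint ranges: [-178.77, 178.77], [-48.84, 107.48], [-61.69, 71.31], [-111.58, 123.2], [-90, 87.43], [-180, 180]. Speed limits (degrees/s): [147.25, 147.25, 180, 180, 180, 180].

## Interface

Orientations are given as [roll, pitch, yaw] about the fixed x, y, z axes, in that order (R = Rz(yaw) Ry(pitch) Rx(roll)).
In Python, from rig import * gives the robot as it stands.
- The arm moves only by the tool carry_out, never from a script. Its argument "targets" is a list that holds one entry, the list of rows, each a list of 7 numbers: the turn, a rotation vector about the tool's x, y, z in rad, then the shift along the tool's x, y, z in m, then the opening, from -1 (shut) to 1 (fully open). A call has 1 to 12 rows; each row is the pose to reach, as a shift and turn from the pose commanded when the call began, along the tool's axes at that moment; what a row does not reach only later rows make up. A row lasts 1/8 s, in which the tool goes at most 62.5 mm and 10.7 degrees, less where a joint would pass 70% of its speed; a pose out of reach is approached as far as the arm can. A call with a gripper value outside its range is refused whole. The fingers move at their own pace and stop on an object; "force" is the grip in N (left out, the last holds). Time passes only in rows, so rows that repeat a pose let the fingers close. It gives the time, the measured TCP pose, the force, the opening and the grip force at its end, in the units of the state.
- observe(): the state, without advancing time (a new reading comes with each control period).
- capture(name): name is "scene" or "top" or "wrist"; returns a dict with "img" (384x512x3 uint8, blue, green, red), "depth" (384x512 float32, m along the optical axis (not along the pixel's ray), 0 where there is no reading), "intrinsics" (3x3 intrinsics, pixels), "R" (3x3) and "t" (3): a world point X has camera coordinates R X + t. Camera axes: x right, y down, z forward; pixel columns grow to the right and rows downward; lengths in m; the calibration is good to about 2 mm. A picture is of the moment at which its call begins.
- finish_job(): hands the job in; it is judged then, once.
The state is a dict: "time_s": time; "joint_positions": joint angles; "joint_velocities": joint speeds; "tau": joint torques, N m; "tool_pos": TCP position; "eef_rot": TCP orientation; "wrist_force": force on the tool from outside, world axes, zero at the start; "torque": the same for the moment, N m; "opening": opening from 0.0 (shut) to 1.0 (fully open); "gripper_force": force on a finger pad.
Only numpy, scipy, OpenCV 4.12 (cv2) and the standard library are available. Lean on these libraries where they do the work, as an engineer would, in place of code of your own. Each camera call takes 0.05 s, during which the arm holds its last target. There are 200 camera calls.

## Task

The kitchen scale's steel weighing plate has been washed: pick it up by its raised bowl seat, set it over the scale's four snap posts with every head in its hole, and press it straight down, keeping it level, until all four have clicked and the plate lies fully home. The scale is only built for 2.5 kg, so never bear on it harder than that, and leave the other things on the worktop where they are.

Things in the scene. Friction and masses are not known exactly. Their poses are not given: they have to be found in the camera images.
- plate: the scale's loose weighing plate, about 0.3 kg, lying on the worktop on its rolled edge: sheet steel 128 mm (x) by 172 mm (y), 2 mm thick, four 12.5 mm holes, a grey oval bowl seat rising from its middle. Origin: centre of the sheet's underside (2 mm above the worktop), z up. It fits one way round only: the front (-x) holes are 128 mm apart, the rear (+x) holes 100 mm.
- bowl_seat (a point): centre of the top of the plate's solid oval bowl seat, 26 mm above the plate's underside. The seat is 36 mm across in the plate's x (flat sides, 30 mm long), 66 mm long in y, and stands 24 mm above the plate: grip it here, closing along the plate's x
- scale: the kitchen scale, firm on the worktop (it does not shift): white housing, 30 mm high, black display and two buttons along its front edge. Origin: at worktop level under the middle of the four posts; x from the display side to the rear, y left, z up. Housing x -112 to +84 mm, y -106 to +106 mm. On it a grey X-shaped weighing head carries four snap posts at the same (x, y) as the plate's holes.
- home (a point): where the plate's origin lies when fully home, on the weighing head, 48 mm above the worktop when unloaded; axes as scale. Around it, at each post: a seat (round shoulder, 19 mm across) at this height, a 10 mm collar 2 mm high, and a split springy snap head, 16 mm across at its nose (3 mm above the seat), tapering to 8.4 mm at its tip (8.5 mm above the seat)
- load_cell (a joint): how far the sprung weighing head is pushed down, in m (0 = unloaded, + = down): 1 mm for each 6.25 N borne on it, the plate's own weight included. The plate laid on loosely rests about 5 mm above home. Pressed down level, the snaps resist more and more, up to 17 to 22 N in all, and the head sinks about 3 mm; then they snap through, the force drops sharply, and they hold the plate home
- hole_front_left (a point): centre of the plate's front left hole at the plate's underside, at (x, y) = (-42, +64) mm in the plate's frame; level with home when home
- hole_front_right (a point): centre of the plate's front right hole at the plate's underside, at (x, y) = (-42, -64) mm in the plate's frame; level with home when home
- hole_rear_left (a point): centre of the plate's rear left hole at the plate's underside, at (x, y) = (+42, +50) mm in the plate's frame; level with home when home
- hole_rear_right (a point): centre of the plate's rear right hole at the plate's underside, at (x, y) = (+42, -50) mm in the plate's frame; level with home when home
- bowl: bystander: the scale's steel mixing bowl, standing fast, 170 mm across, 75 mm high; origin under its foot
- salt_shaker: bystander: loose salt shaker, 44 mm across, 90 mm high; origin under its foot
- pepper_mill: bystander: wooden pepper mill, standing fast, 58 mm across, 170 mm high; origin under its foot
- spice_a: bystander: spice jar, standing fast, 41 mm across, 105 mm high; origin under its foot
- mug_blue: bystander: upturned pale mug, standing fast, 82 mm across, 94 mm high; origin under its foot
- egg_timer: bystander: loose round egg timer, 62 mm across, 54 mm high; origin under its foot
- teaspoon: bystander: teaspoon, lying fast, 130 mm long, lying flat; origin at its middle
There are look-alikes about, which are no part of the job. Several things have the shape of the plate; the one meant has the colours described above.

How it is judged:
By the outcome, as a careful person would: the job done as asked, in the order asked, and still so for the second after the job is handed in, with the robot touching nothing.
It also fails if it takes over 51 s, if anything falls off the work surface, if the arm or the gripper's body presses on something with over 40 N, if the wrist force passes 120 N, or if a joint passes its speed limit or range.

## Working session

There is one attempt and no reset: what is moved stays moved. The work goes in short steps, Python scripts to look and compute and a tool call to move; the robot and the scene stay as the last step left them, time stands still between calls to the robot, and variables do not carry over. Pictures are saved under pics/ and viewed, at most 10 in all, crops included, and the job is handed in when it is done.

Besides the shell and the picture viewer there is one more tool, called as a command line: name --argument value ..., lists and objects as JSON in quotes. carry_out: Moves the arm, as the interface text tells. Its arguments: {"type":"object","properties":{"targets":{"type":"array","items":{"type":"array","items":{"type":"array","items":{"type":"number"}}}},"force":{"type":"number"}},"required":["targets"]}

```bash
mkdir -p pics; ls; cat > h.py <<'E'
from rig import *
import numpy as np, cv2
def cap(n,save=None):
    c=capture(n)
    if save: cv2.imwrite('pics/'+save,c['img'])
    return c
def ray(c,u,v):
    d=c['R'].T@np.linalg.inv(c['intrinsics'])@np.array([u,v,1.]); return -c['R'].T@c['t'],d
def onplane(c,u,v,z):
    o,d=ray(c,u,v); return o+d*(z-o[2])/d[2]
def dpt(c,u,v):
    o,d=ray(c,u,v); return o+d*float(c['depth'][int(v),int(u)])
def tri(rs):
    A=0;b=0
    for o,d in rs:
        d=d/np.linalg.norm(d);P=np.eye(3)-np.outer(d,d);A=A+P;b=b+P@o
    return np.linalg.solve(A,b)
def proj(c,X):
    p=c['intrinsics']@(c['R']@np.array(X)+c['t']); return p[:2]/p[2]
E
python3 - <<'E'
from h import *
np.set_printoptions(precision=4,suppress=True)
import pickle
for n in ['scene','top']:
    c=cap(n,n+'0.png'); pickle.dump(c,open(n+'0.pkl','wb'))
    print(n,-c['R'].T@c['t'],c['R'][2],c['intrinsics'][0,0])
a=cv2.imread('pics/scene0.png');b=cv2.imread('pics/top0.png')
cv2.imwrite('pics/both.png',cv2.resize(np.vstack([a,b]),None,fx=.78,fy=.78))
print(observe())
E
```

```text
pics
scene [ 0.6201 -1.3422  0.9675] [-0.0968  0.8239 -0.5583] 482.8366750353334
top [-0.3089 -0.2512  1.5612] [ 0.4636  0.1564 -0.8721] 439.08524339655077
{'time_s': 0.1, 'joint_positions': array([-82.3027,  15.8744,  -1.5889,  72.6538,   0.0008,  84.0757]), 'joint_velocities': array([ 0.0365, -0.1004,  0.1858,  0.101 , -0.0428,  0.0556]), 'tau': array([  0.0002, -44.6708,  29.6129,   0.0085,  -0.0001,  -0.    ]), 'tool_pos': array([ 0.1471, -0.6071,  0.4037]), 'eef_rot': array([-179.8836,   -0.0129,   13.6215]), 'wrist_force': array([-0.3772, -0.4508, -0.6272]), 'torque': array([-0.0121,  0.0253, -0.013 ]), 'gripper_force': 0.0, 'opening': 1.0032584300277758}
```

View pics/top0.png

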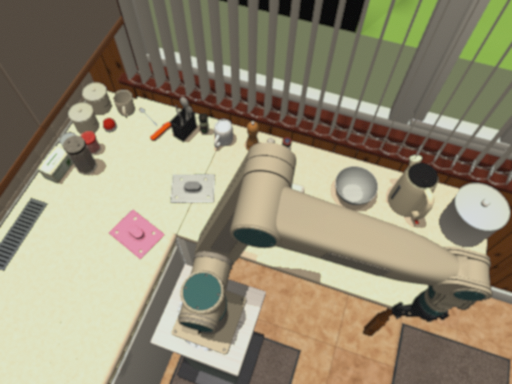

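View pics/scene0.png

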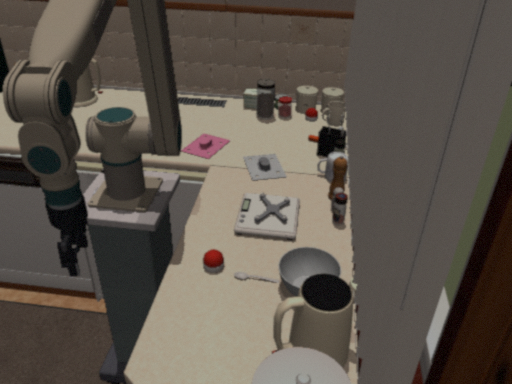

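The top view shows the steel plate at (192,187) and a pink look-alike at (136,233), with the scale hidden behind the arm. The scene view shows the plate at (265,165), the pink one at (206,146) and the scale at (268,215). Its display is on the left, towards the robot.

Candidates for the plate: grey sheet with grey seat, top (192,187) / scene (265,165), and pink sheet, top (136,233) / scene (206,146). I choose the grey one.

```bash
python3 - <<'E'
from h import *
import pickle
np.set_printoptions(precision=4,suppress=True)
s=pickle.load(open('scene0.pkl','rb'));t=pickle.load(open('top0.pkl','rb'))
for n,u,v in [('seat',264,161),('plate',255,172),('pink',206,143),('head',271,209),('disp',245,205),('mill',340,165),('spice',339,198),('tomato',213,260),('bowl',309,265),('spoon',255,277),('whitemug',335,165)]:
    print(n,dpt(s,u,v))
print('seat top',dpt(t,192,186),tri([ray(s,264,160),ray(t,192,186)]))
print('plate depth',dpt(t,178,190))
a=cv2.resize(s['img'][120:250,180:360],None,fx=4,fy=4,interpolation=2)
cv2.imwrite('pics/crop.png',a)
E
```

```text
seat [0.4571 0.259  0.0267]
plate [0.4289 0.2127 0.0022]
pink [0.2076 0.3567 0.0301]
head [ 0.5195 -0.0738  0.0445]
disp [ 0.4306 -0.0515  0.0344]
mill [0.7317 0.0732 0.1459]
spice [ 0.7317 -0.0665  0.1072]
tomato [ 0.3829 -0.3386  0.04  ]
bowl [ 0.654  -0.302   0.0267]
spoon [ 0.5049 -0.3462 -0.0004]
whitemug [0.7156 0.0785 0.1411]
seat top [0.4507 0.2516 0.0337] [0.4549 0.2539 0.0318]
plate depth [-0.3089 -0.2512  1.5612]
```

View pics/crop.png

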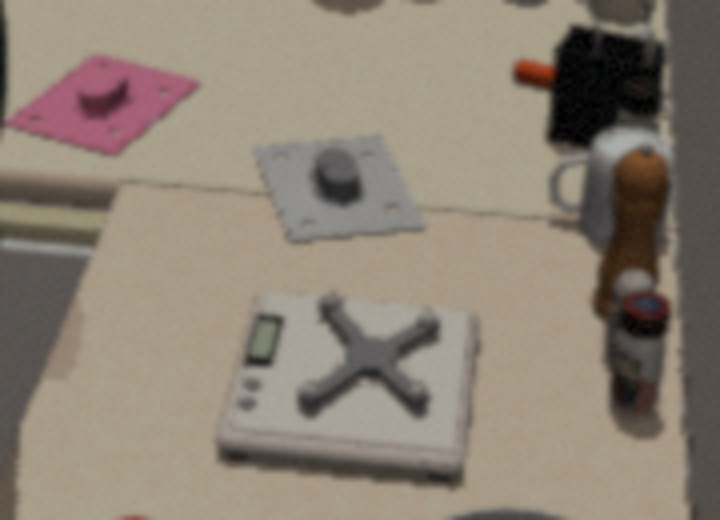

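The crop confirms the choice: grey sheet with a grey seat at crop (335,175), pink at (105,90), and the scale head at (370,355) with its display at (265,340). I'll move over the scale with yaw near 90° and look with the wrist camera.

carry_out --targets '[[[0,0,-0.1,0.03,-0.03,0,1],[0,0,-0.23,0.07,-0.07,0,1],[0,0,-0.37,0.115,-0.115,0,1],[0,0,-0.51,0.16,-0.16,0,1],[0,0,-0.65,0.205,-0.205,0,1],[0,0,-0.79,0.25,-0.25,0,1],[0,0,-0.93,0.295,-0.295,0,1],[0,0,-1.07,0.34,-0.34,0,1],[0,0,-1.2,0.385,-0.385,0,1],[0,0,-1.3,0.42,-0.42,0,1],[0,0,-1.333,0.438,-0.436,0,1],[0,0,-1.333,0.438,-0.436,0,1]]]'

```text
time_s: 1.6
tool_pos: [0.4706, -0.0791, 0.4042]
eef_rot: [-179.9, -0.0, 90.2]
wrist_force: [-0.2, -0.4, 0.0]
opening: 1.001
gripper_force: 0.0
```

```bash
python3 - <<'E'
from h import *
import pickle
np.set_printoptions(precision=4,suppress=True)
s=observe();print(s['time_s'],s['tool_pos'],s['eef_rot'],s['wrist_force'],s['joint_positions'])
c=cap('wrist','w1.png');pickle.dump(c,open('w1.pkl','wb'))
t=cap('top','t1.png');pickle.dump(t,open('t1.pkl','wb'))
print('cam',-c['R'].T@c['t'],c['R'][2])
cv2.imwrite('pics/w1t1.png',cv2.resize(np.vstack([c['img'],t['img'][100:310]]),None,fx=1,fy=1))
E
```

```text
1.6 [ 0.4706 -0.0791  0.4042] [-179.9497   -0.0097   90.1839] [-0.18   -0.4404  0.0452] [-17.3093   0.7768 -19.1662  70.1079  -0.0058  72.5068]
cam [ 0.4699 -0.0127  0.3742] [ 0.0005 -0.2582 -0.9661]
```

View pics/w1t1.png

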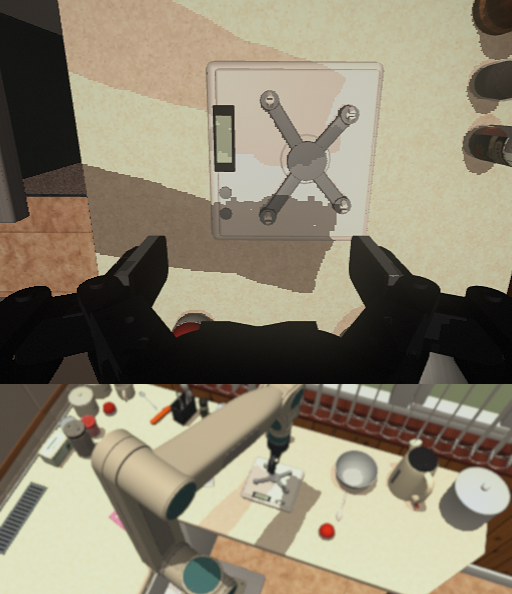

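The wrist view shows the scale with its posts at FL (270,100), RL (349,114), FR (268,215) and RR (343,204), and the display at (225,138). For a second view I'll shift sideways, then take two views of the plate.

carry_out --targets '[[[0,0,0,0,-0.03,0,1],[0,0,0,0,-0.065,0,1],[0,0,0,0,-0.08,0,1],[0,0,0,0,-0.08,0,1],[0,0,0,0,-0.08,0,1]]]'

```text
time_s: 2.33
tool_pos: [0.3909, -0.0811, 0.405]
eef_rot: [179.9, 0.0, 90.0]
wrist_force: [0.5, -0.4, 0.2]
opening: 0.997
gripper_force: 0.0
```

```bash
python3 - <<'E'
from h import *
import pickle
c=cap('wrist','w2.png');pickle.dump(c,open('w2.pkl','wb'))
E
```

carry_out --targets '[[[0,0,0,0.04,0.005,0,1],[0,0,0,0.09,0.01,0,1],[0,0,0,0.14,0.015,0,1],[0,0,0,0.19,0.02,0,1],[0,0,0,0.235,0.02,0,1],[0,0,0,0.26,0.02,0,1],[0,0,0,0.27,0.02,0,1],[0,0,0,0.27,0.02,0,1],[0,0,0,0.27,0.02,0,1]]]'

```text
time_s: 3.5
tool_pos: [0.4104, 0.1888, 0.4046]
eef_rot: [-180.0, 0.0, 89.9]
wrist_force: [-0.2, -0.9, 0.2]
opening: 0.998
gripper_force: 0.0
```

```bash
python3 - <<'E'
from h import *
import pickle
c=cap('wrist','w3.png');pickle.dump(c,open('w3.pkl','wb'));print(observe()['tool_pos'])
E
```

```text
[0.41035223 0.18872672 0.40465268]
```

carry_out --targets '[[[0,0,0,0,0.03,0,1],[0,0,0,0,0.065,0,1],[0,0,0,0,0.08,0,1],[0,0,0,0,0.08,0,1],[0,0,0,0,0.08,0,1]]]'

```text
time_s: 4.18
tool_pos: [0.4893, 0.1892, 0.4045]
eef_rot: [-179.9, 0.0, 90.0]
wrist_force: [-0.2, 0.4, -0.9]
opening: 0.998
gripper_force: 0.0
```

```bash
python3 - <<'E'
from h import *
import pickle
c=cap('wrist','w4.png');pickle.dump(c,open('w4.pkl','wb'));print(observe()['tool_pos'],observe()['eef_rot'])
I=[cv2.imread(f'pics/w{k}.png')[:300] for k in (2,3,4)]
o=np.vstack([np.hstack([I[0][20:270,170:500],I[1][20:270,100:430]]),np.hstack([I[2][20:270,100:430],cv2.imread('pics/w1.png')[20:270,150:480]])])
cv2.imwrite('pics/q.png',o)
E
```

```text
[0.48915203 0.18932183 0.40461774] [-1.79935058e+02  9.26731601e-03  9.00055876e+01]
```

View pics/q.png

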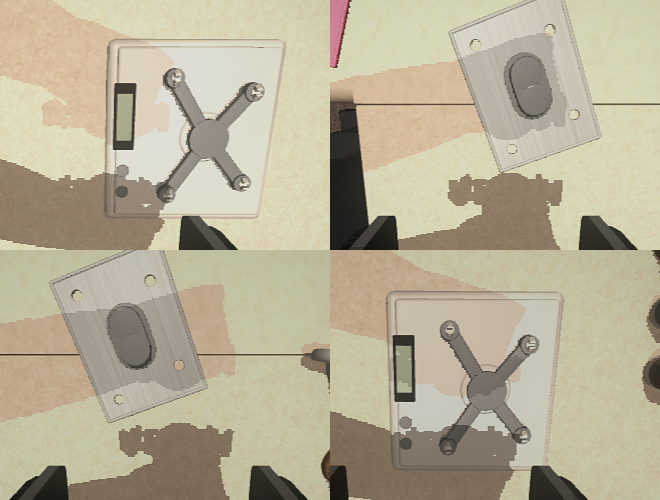

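w3 (top right) and w4 (bottom left) show the grey plate, turned about +19°. Its wide hole pair is on the left (front): holes in w3 at (246,65), (320,49), (282,169), (344,134). w2 and w1 show the posts. Next I'll locate these accurately.

```bash
cat > m.py <<'E'
from h import *
import pickle
np.set_printoptions(precision=4,suppress=True)
W={k:pickle.load(open(f'w{k}.pkl','rb')) for k in (1,2,3,4)}
# order FL FR RL RR
G={1:[(270,100),(268,215),(349,114),(343,204)],
   2:[(345,97),(337,213),(426,111),(411,203)],
   3:[(246,65),(282,169),(320,49),(344,134)],
   4:[(177,65),(219,169),(251,51),(280,135)]}
def circ(img,u,v,r0,r1,h=16,s=8):
    u0,v0=int(u)-h,int(v)-h
    t=cv2.resize(img[v0:v0+2*h,u0:u0+2*h],None,fx=s,fy=s,interpolation=cv2.INTER_CUBIC)
    g=cv2.GaussianBlur(cv2.cvtColor(t,cv2.COLOR_BGR2GRAY),(0,0),s*.5)
    g=cv2.createCLAHE(4,(2,2)).apply(g)
    C=cv2.HoughCircles(g,cv2.HOUGH_GRADIENT,1,4,param1=80,param2=8,minRadius=int(r0*s),maxRadius=int(r1*s))
    if C is None: return (u,v,0),t
    C=C[0]; C=C[np.hypot(C[:,0]-h*s,C[:,1]-h*s)<6*s]
    x,y,r=C[0]; cv2.circle(t,(int(x),int(y)),int(r),(0,0,255),1); cv2.circle(t,(int(x),int(y)),2,(0,255,0),-1)
    return (u0+(x+.5)/s-.5,v0+(y+.5)/s-.5,r/s),t
if __name__=='__main__':
    P={};rows=[]
    for k in W:
        f=W[k]['intrinsics'][0,0]; Z=.34 if k<3 else .385
        R=f*(.008 if k<3 else .00625)/Z
        L=[circ(W[k]['img'],u,v,R*.85,R*1.15) for u,v in G[k]]
        P[k]=[l[0] for l in L]; rows.append(np.hstack([l[1][40:216,40:216] for l in L])); print(k,R,np.array(P[k]))
    cv2.imwrite('pics/m1.png',cv2.resize(np.vstack([np.hstack(rows[:1]+rows[2:3]),np.hstack(rows[1:2]+rows[3:4])]),None,fx=.55,fy=.55))
    pickle.dump(P,open('P.pkl','wb'))
    for a,b in ((1,2),(3,4)):
        X=np.array([tri([ray(W[k],*P[k][i][:2]) for k in (a,b)]) for i in range(4)]); print(X)
        d=lambda i,j:np.linalg.norm(X[i]-X[j])*1000
        print('F',d(0,1),'R',d(2,3),'diag',d(0,3),d(1,2))
E
python3 m.py
```

```text
1 7.125771061241677 [[269.375  100.625    8.05  ]
 [266.25   213.5      7.3625]
 [349.125  115.       8.05  ]
 [342.625  205.875    7.775 ]]
2 7.125771061241677 [[348.25    95.25     6.25  ]
 [334.125  212.25     8.05  ]
 [427.25   111.75     7.9125]
 [413.     201.375    7.9125]]
3 4.916319319850183 [[245.625   63.375    5.55  ]
 [282.125  168.5      5.55  ]
 [319.75    48.625    5.55  ]
 [344.75   134.       5.4125]]
4 4.916319319850183 [[175.875  63.625   5.55 ]
 [218.5   169.125   5.55 ]
 [249.75   49.      5.55 ]
 [280.    134.5     5.55 ]]
[[ 0.4809 -0.0027  0.0598]
 [ 0.4796 -0.13    0.0409]
 [ 0.5612 -0.0174  0.0608]
 [ 0.5644 -0.1153  0.0516]]
F 128.76661281195544 R 98.32494716801378 diag 140.44437008059433 140.44717544592385
[[0.3961 0.3051 0.0094]
 [0.4396 0.1846 0.0073]
 [0.479  0.3207 0.0065]
 [0.5148 0.2262 0.003 ]]
F 128.07613193756086 R 101.10668818961011 diag 142.68419354302094 141.70378708191376
```

View pics/m1.png

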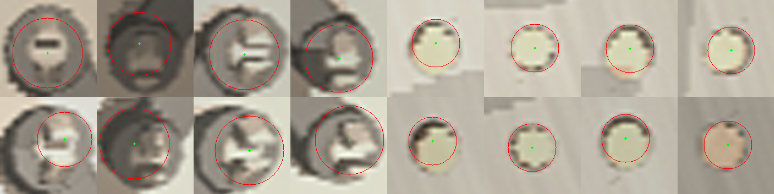

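Plate holes fit well (128.1 and 101.1 mm), but the posts are noisy and need a closer look. I'll go back lower over the scale for two near views.

carry_out --targets '[[[0,0,0,-0.03,0,0.005,1],[0,0,0,-0.08,0.005,0.02,1],[0,0,0,-0.13,0.01,0.04,1],[0,0,0,-0.18,0.02,0.06,1],[0,0,0,-0.23,0.025,0.08,1],[0,0,0,-0.275,0.03,0.1,1],[0,0,0,-0.3,0.03,0.105,1],[0,0,0,-0.31,0.03,0.105,1],[0,0,0,-0.31,0.03,0.105,1],[0,0,0,-0.31,0.03,0.105,1]]]'

```text
time_s: 5.48
tool_pos: [0.5202, -0.1195, 0.3003]
eef_rot: [180.0, -0.0, 90.1]
wrist_force: [-0.3, -0.3, -0.2]
opening: 1.002
gripper_force: 0.0
```

```bash
python3 - <<'E'
from h import *
import pickle
c=cap('wrist','w5.png');pickle.dump(c,open('w5.pkl','wb'));print(observe()['tool_pos'])
E
```

```text
[ 0.5202123  -0.11944495  0.30027389]
```

carry_out --targets '[[[0,0,0,0,-0.03,0,1],[0,0,0,0,-0.05,0,1],[0,0,0,0,-0.05,0,1],[0,0,0,0,-0.05,0,1]]]'

```text
time_s: 6.02
tool_pos: [0.471, -0.1202, 0.3002]
eef_rot: [179.9, 0.0, 90.0]
wrist_force: [0.2, -0.3, -0.3]
opening: 1.001
gripper_force: 0.0
```

```bash
python3 - <<'E'
from h import *
import pickle
c=cap('wrist','w6.png');pickle.dump(c,open('w6.pkl','wb'));print(observe()['tool_pos'],observe()['eef_rot'])
I=[cv2.imread(f'pics/w{k}.png')[10:290] for k in (5,6)]
cv2.imwrite('pics/q2.png',np.vstack([cv2.resize(i[:,u:u+420],None,fx=1,fy=1) for i,u in zip(I,(40,80))]))
E
```

```text
[ 0.4711953  -0.12038978  0.30019881] [1.79900501e+02 2.97365533e-02 9.00419660e+01]
```

View pics/q2.png

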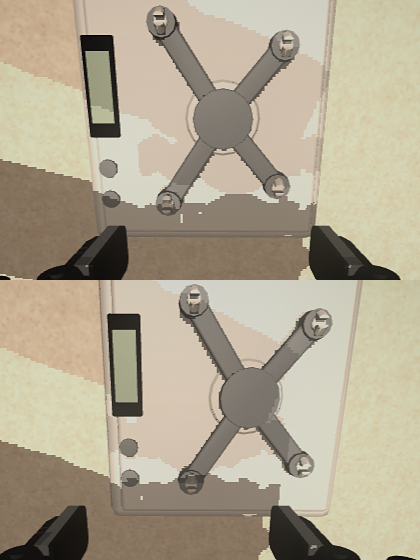

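The posts are clear in the near views: w5 FL (200,27), RL (327,52), FR (208,213), RR (318,195); w6 FL (274,27), RL (398,52), FR (271,212), RR (381,194). I'll fit the shoulder discs and then the rigid pose of the four points.

```bash
cat > fit.py <<'E'
from m import *
from scipy.optimize import least_squares
for k in (5,6): W[k]=pickle.load(open(f'w{k}.pkl','rb'))
G[5]=[(200,27),(208,213),(327,52),(318,195)]; G[6]=[(274,27),(271,212),(398,52),(381,194)]
B=np.array([(-.042,.064,0),(-.042,-.064,0),(.042,.05,0),(.042,-.05,0)])
def pose(p,B=B):
    c,s=np.cos(p[3]),np.sin(p[3]); return B@np.array([[c,s,0],[-s,c,0],[0,0,1]])+p[:3]
def fit(P,ks,x0):
    r=lambda p:np.concatenate([(proj(W[k],X)-P[k][i][:2]) for k in ks for i,X in enumerate(pose(p))])
    s=least_squares(r,x0,loss='soft_l1',f_scale=.7,x_scale=[.01,.01,.01,.1]); return s.x,r(s.x).reshape(len(ks),4,2)
if __name__=='__main__':
    P=pickle.load(open('P.pkl','rb')); T=[]
    for k in (1,2,5,6):
        c=W[k]
        R=[c['intrinsics'][0,0]*.0095/(c['R']@pose([.5205,-.066,.048,-.03])[i]+c['t'])[2] for i in range(4)]
        L=[circ(c['img'],u,v,r*.9,r*1.1,h=24 if v>27 else 22) for (u,v),r in zip(G[k],R)]
        P[k]=[l[0] for l in L]; print(k,np.array(P[k]).round(1).tolist(),np.round(R,1))
        if k>4: T.append(np.hstack([cv2.resize(l[1],(190,190)) for l in L]))
    cv2.imwrite('pics/m2.png',np.vstack(T))
    for ks,x0 in (((5,6),[.52,-.066,.048,0]),((1,2),[.52,-.066,.048,0]),((1,2,5,6),[.52,-.066,.048,0]),((3,4),[.457,.259,.004,.33])):
        x,r=fit(P,ks,x0); print(ks,x[:3],np.degrees(x[3]));print(r.round(1).tolist())
    # seat top from masks
    pickle.dump(P,open('P2.pkl','wb'))
    for k in (3,4):
        hsv=cv2.cvtColor(W[k]['img'],cv2.COLOR_BGR2GRAY); print(k,proj(W[k],[x[0],x[1],.028]))
E
python3 fit.py
```

```text
1 [[270.20001220703125, 98.9000015258789, 10.0], [267.5, 216.10000610351562, 8.899999618530273], [351.1000061035156, 114.19999694824219, 9.5], [341.3999938964844, 205.1999969482422, 9.0]] [9.2 8.3 9.1 8.4]
2 [[346.1000061035156, 96.9000015258789, 9.899999618530273], [336.5, 214.10000610351562, 8.899999618530273], [425.20001220703125, 110.80000305175781, 9.699999809265137], [412.0, 202.1999969482422, 8.899999618530273]] [9.2 8.3 9.1 8.4]
5 [[200.5, 30.0, 14.699999809265137], [207.0, 214.0, 11.899999618530273], [326.1000061035156, 54.0, 14.899999618530273], [316.5, 195.5, 13.600000381469727]] [14.3 12.3 14.  12.4]
6 [[273.5, 28.600000381469727, 15.0], [270.79998779296875, 213.0, 12.300000190734863], [397.79998779296875, 54.5, 13.899999618530273], [380.6000061035156, 195.1999969482422, 13.100000381469727]] [14.3 12.3 14.  12.4]
(5, 6) [ 0.523  -0.0668  0.0489] -0.3976212475736559
[[[-0.3, 0.3], [-0.0, -0.8], [-0.7, 0.3], [0.3, 1.1]], [[0.4, 0.3], [-0.4, -0.8], [0.1, -1.5], [0.5, 0.2]]]
(1, 2) [ 0.5235 -0.0665  0.048 ] -0.5782973414331125
[[[-0.1, -0.0], [-0.0, -0.1], [-0.9, -0.3], [0.7, 0.0]], [[0.1, -0.3], [0.2, -0.3], [0.0, 0.7], [-0.2, 0.5]]]
(1, 2, 5, 6) [ 0.5231 -0.0666  0.0486] -0.4648983898016687
[[[-0.6, 0.2], [-0.2, 0.3], [-1.2, -0.2], [0.6, 0.2]], [[-0.3, -0.1], [0.1, 0.1], [-0.1, 0.7], [-0.2, 0.7]], [[0.1, 0.1], [0.1, -1.2], [-0.5, 0.3], [0.3, 0.8]], [[0.7, 0.1], [-0.4, -1.2], [0.2, -1.6], [0.4, -0.0]]]
(3, 4) [0.4571 0.2593 0.0076] 20.04284137466794
[[[-0.3, 0.2], [-0.0, 0.1], [0.5, -0.2], [0.1, -0.1]], [[0.1, 0.4], [-0.1, -0.2], [0.3, -0.1], [-0.7, -0.1]]]
3 [300.7683 105.4359]
4 [229.6749 105.8841]
```

View pics/m2.png

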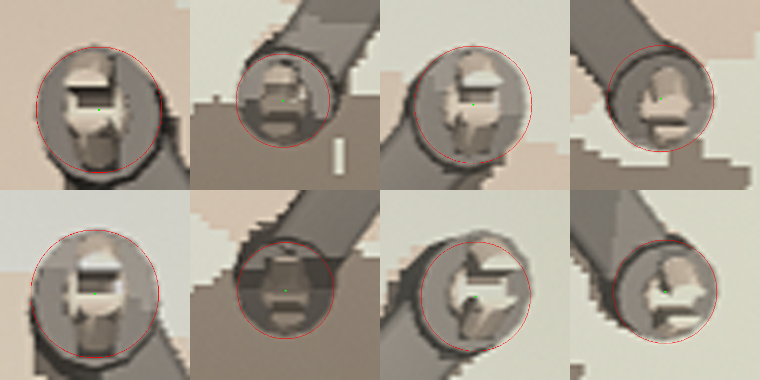

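The shoulder discs fit in all eight tiles. Scale home is about (0.523, -0.067), its height 0.0486 (text: 0.048) and its yaw about -0.4°. I'll refit the plate with z held at the hole height and cross-check the seat with its dark blob.

```bash
python3 - <<'E'
from fit import *
P=pickle.load(open('P2.pkl','rb'))
for z in (.003,.004):
    r=lambda p:np.concatenate([proj(W[k],X)-P[k][i][:2] for k in (3,4) for i,X in enumerate(pose([p[0],p[1],z,p[2]]))])
    s=least_squares(r,[.457,.259,.35],loss='soft_l1',f_scale=.7);print(z,s.x[:2],np.degrees(s.x[2]),r(s.x).round(1))
Q=[]
for k in (3,4):
    u,v=proj(W[k],[.457,.259,.028]).astype(int)
    g=cv2.cvtColor(W[k]['img'],cv2.COLOR_BGR2GRAY)
    m=np.zeros_like(g);m[v-45:v+45,u-35:u+35]=255
    L,b=cv2.threshold(g[m>0].reshape(-1,1),0,255,cv2.THRESH_BINARY_INV+cv2.THRESH_OTSU)
    for th in (L,L-15,L-30):
        C,_=cv2.findContours(((g<th)&(m>0)).astype(np.uint8),0,2);C=max(C,key=cv2.contourArea);e=cv2.minAreaRect(C);print(k,th,e)
E
```

```text
0.003 [0.4572 0.2596] 19.991390308618318 [-0.   0.5 -0.2 -0.9 -0.1  0.4 -0.9 -0.5  1.2  0.7  0.4 -1.1  0.6  0.5
 -0.9 -0.6]
0.004 [0.4571 0.2595] 20.01709894041663 [-0.1  0.5 -0.2 -0.7 -0.   0.3 -0.7 -0.4  1.   0.6  0.3 -0.9  0.5  0.4
 -0.9 -0.5]
3 150.0 ((297.540283203125, 105.46095275878906), (68.35681915283203, 43.21235275268555), 72.47443389892578)
3 135.0 ((297.8564147949219, 105.54532623291016), (68.0054931640625, 42.660274505615234), 72.47442626953125)
3 120.0 ((299.4515686035156, 107.21675109863281), (63.89596176147461, 36.189659118652344), 74.29136657714844)
4 137.0 ((230.89654541015625, 106.24139404296875), (69.07866668701172, 42.70992660522461), 68.19859313964844)
4 122.0 ((231.30001831054688, 107.40000915527344), (66.09159851074219, 42.058292388916016), 71.56504821777344)
4 107.0 ((237.7625732421875, 107.81683349609375), (34.094058990478516, 62.7028923034668), 2.337306022644043)
```

carry_out --targets '[[[0,0,-0.02,0.03,0,0,1],[0,0,-0.06,0.08,0,0,1],[0,0,-0.1,0.13,-0.005,0,1],[0,0,-0.15,0.18,-0.005,0,1],[0,0,-0.2,0.23,-0.01,0,1],[0,0,-0.25,0.28,-0.01,0,1],[0,0,-0.3,0.33,-0.014,0,1],[0,0,-0.34,0.365,-0.014,0.01,1],[0,0,-0.349,0.38,-0.014,0.02,1],[0,0,-0.349,0.38,-0.014,0.03,1],[0,0,-0.349,0.38,-0.014,0.03,1],[0,0,-0.349,0.38,-0.014,0.03,1]]]'

```text
time_s: 7.58
tool_pos: [0.4564, 0.2585, 0.2696]
eef_rot: [-180.0, 0.0, 109.9]
wrist_force: [0.3, -0.3, -0.1]
opening: 0.998
gripper_force: 0.0
```

carry_out --targets '[[[0,0,0,0.0005,0.001,0.02,1],[0,0,0,0.0005,0.001,0.05,1],[0,0,0,0.0005,0.001,0.075,1],[0,0,0,0.0005,0.001,0.085,1],[0,0,0,0.0005,0.001,0.09,1],[0,0,0,0.0005,0.001,0.09,1]]]'

```text
time_s: 8.32
tool_pos: [0.4574, 0.2603, 0.1803]
eef_rot: [179.9, -0.0, 110.0]
wrist_force: [0.3, -0.4, -0.8]
opening: 0.999
gripper_force: 0.0
```

carry_out --targets '[[[0,0,0,0,0,0,0.5],[0,0,0,0,0,0,0.2],[0,0,0,0,0,0,0],[0,0,0,0,0,0,-0.2],[0,0,0,0,0,0,-0.5],[0,0,0,0,0,0,-1],[0,0,0,0,0,0,-1],[0,0,0,0,0,0,-1],[0,0,0,0,0,0,-1]]]' --force 40

```text
time_s: 9.45
tool_pos: [0.457, 0.2604, 0.1802]
eef_rot: [180.0, -0.0, 110.0]
wrist_force: [-0.6, -1.2, 5.1]
opening: 0.413
gripper_force: 41.5
```

Gripped at 35 mm, which matches the seat. I'll firm up the grip and lift.

carry_out --targets '[[[0,0,0,0,0,0,-1],[0,0,0,0,0,0,-1],[0,0,0,0,0,-0.01,-1],[0,0,0,0,0,-0.03,-1],[0,0,0,0,0,-0.06,-1],[0,0,0,0,0,-0.09,-1],[0,0,0,0,0,-0.115,-1],[0,0,0,0,0,-0.12,-1],[0,0,0,0,0,-0.12,-1]]]' --force 90

```text
time_s: 10.58
tool_pos: [0.4566, 0.2601, 0.2991]
eef_rot: [-180.0, -0.0, 110.0]
wrist_force: [0.1, -0.2, -3.2]
opening: 0.4
gripper_force: 90.4
```

```bash
python3 - <<'E'
from h import *
import pickle
s=observe();print(s['tool_pos'],s['eef_rot'],s['wrist_force'],s['opening'],s['torque'])
c=cap('wrist','w7.png');pickle.dump([c,s],open('w7.pkl','wb'))
cv2.imwrite('pics/w7b.png',c['img'])
E
```

```text
[0.45663353 0.26014444 0.29912251] [-1.79956944e+02 -3.27030901e-04  1.09994017e+02] [ 0.12440174 -0.17692613 -3.21540792] 0.3995885354274444 [-0.01090881  0.06449215  0.08850433]
```

View pics/w7b.png

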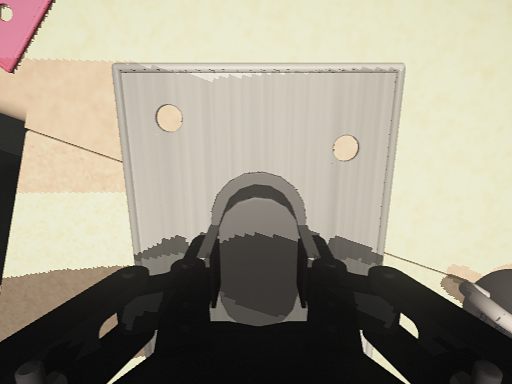

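The plate is held level, with FL hole at (169,118) and RL hole at (345,148) in view. I'll measure the plate's pose in the hand and work out the target.

```bash
cat > hand.py <<'E'
from fit import *
from scipy.spatial.transform import Rotation as Ro
def hand(f,g,zoff=-.178,save=None):
    c,s=pickle.load(open(f,'rb')); T=s['tool_pos']; R=Ro.from_euler('xyz',s['eef_rot'],degrees=True).as_matrix()
    z=T[2]+zoff
    Hc=[]
    for u,v in g:
        D=(c['R']@onplane(c,u,v,z)+c['t'])[2]; r=c['intrinsics'][0,0]*.00625/D
        (a,b,rr),t=circ(c['img'],u,v,r*.88,r*1.12,h=24); Hc.append(onplane(c,a,b,z+.001)); print('px',a,b,rr,'exp',r)
    tl=np.array([R.T@(X-T) for X in Hc]); print('tool frame',tl)
    d=tl[1]-tl[0]; print('spacing',np.linalg.norm(d[:2])*1000,'expect 85.16')
    # plate axes in tool: x->ty, y->tx ; plate frame vec FL->RL = (84,-14)
    a=np.arctan2(d[0],d[1])-np.arctan2(-.014,.084)  # plate yaw relative to ideal (ccw in world)
    ca,sa=np.cos(a),np.sin(a)
    o=np.mean([tl[i,[1,0]]-np.array([[ca,-sa],[sa,ca]])@B[j,:2] for i,j in ((0,0),(1,2))],axis=0)
    print('plate in hand: yaw',np.degrees(a),'origin ty,tx',o); return a,o
if __name__=='__main__':
    a,o=hand('w7.pkl',[(169,118),(345,148)])
    hx,hy,hyaw=.5231,-.0666,np.radians(-.46)
    yt=hyaw-a; # world yaw of tool-minus-90
    c,s=np.cos(yt),np.sin(yt); t=np.array([hx,hy])-np.array([[c,-s],[s,c]])@o
    print('TCP target',t,'yaw',90+np.degrees(yt))
    c0,_=pickle.load(open('w7.pkl','rb'))
    for p in ((180,90),(300,100),(220,110)): print('plate depth z',dpt(c0,*p))
E
python3 hand.py
```

```text
px 168.875 117.75 12.1125 exp 13.146468131231082
px 343.75 147.375 12.5125 exp 12.821297317113896
tool frame [[ 0.0627 -0.0421  0.177 ]
 [ 0.0487  0.0415  0.177 ]]
spacing 84.72562754855913 expect 85.16
plate in hand: yaw 0.002494625733261835 origin ty,tx [-0.0003 -0.0013]
TCP target [ 0.5234 -0.0653] yaw 89.53750537426674
plate depth z [0.3974 0.3184 0.1236]
plate depth z [0.4505 0.3331 0.1233]
plate depth z [0.4172 0.3162 0.123 ]
```

carry_out --targets '[[[0,0,0.01,-0.01,-0.0015,0,-1],[0,0,0.04,-0.035,-0.005,0,-1],[0,0,0.08,-0.07,-0.01,0,-1],[0,0,0.12,-0.11,-0.016,0,-1],[0,0,0.165,-0.15,-0.022,0,-1],[0,0,0.21,-0.19,-0.028,0,-1],[0,0,0.25,-0.23,-0.034,0,-1],[0,0,0.295,-0.27,-0.04,0.002,-1],[0,0,0.33,-0.303,-0.045,0.005,-1],[0,0,0.35,-0.323,-0.048,0.008,-1],[0,0,0.357,-0.3286,-0.0485,0.009,-1],[0,0,0.357,-0.3286,-0.0485,0.009,-1]]]'

```text
time_s: 12.12
tool_pos: [0.5234, -0.0648, 0.2902]
eef_rot: [-179.9, -0.1, 89.5]
wrist_force: [-0.0, 0.5, -3.2]
opening: 0.4
gripper_force: 90.3
```

carry_out --targets '[[[0,0,0,0,0,0.008,-1],[0,0,0,0,0,0.02,-1],[0,0,0,0,0,0.028,-1],[0,0,0,0,0,0.03,-1],[0,0,0,0,0,0.03,-1],[0,0,0,0,0,0.03,-1]]]'

```text
time_s: 12.88
tool_pos: [0.524, -0.0652, 0.2611]
eef_rot: [180.0, 0.0, 89.5]
wrist_force: [-0.1, -1.0, -3.4]
opening: 0.401
gripper_force: 90.3
```

```bash
python3 - <<'E'
from hand import *
s=observe();print(s['tool_pos'],s['eef_rot'],s['wrist_force'],s['opening'])
c=cap('wrist','w8.png');pickle.dump([c,s],open('w8.pkl','wb'))
hand('w8.pkl',[(169,118),(344,148)])
i=c['img']
cv2.imwrite('pics/w8c.png',np.hstack([cv2.resize(i[v-25:v+25,u-25:u+25],None,fx=7,fy=7,interpolation=2) for u,v in ((169,118),(344,148))]))
# where posts (tip) and holes project, from estimates
for z,n in ((.0565,'tip'),(.051,'nose'),(.048,'seat')):
    X=pose([.5231,-.0666,z,np.radians(-.46)]); print(n,proj(c,X[0]),proj(c,X[2]))
E
```

```text
[ 0.524  -0.0652  0.2611] [179.956    0.0115  89.5403] [-0.1267 -0.9891 -3.3572] 0.40073581734771907
px 167.625 117.125 14.55 exp 13.155516126846223
px 345.125 146.875 13.05 exp 12.81803423942905
tool frame [[ 0.0629 -0.0431  0.177 ]
 [ 0.0489  0.0417  0.177 ]]
spacing 85.91469024529235 expect 85.16
plate in hand: yaw 0.09779977632137915 origin ty,tx [-0.0006 -0.0011]
tip [181.8741 116.4618] [330.3595 141.6768]
nose [184.1796 116.2479] [328.1984 140.7171]
seat [185.379  116.1367] [327.0729 140.2173]
```

View pics/w8c.png

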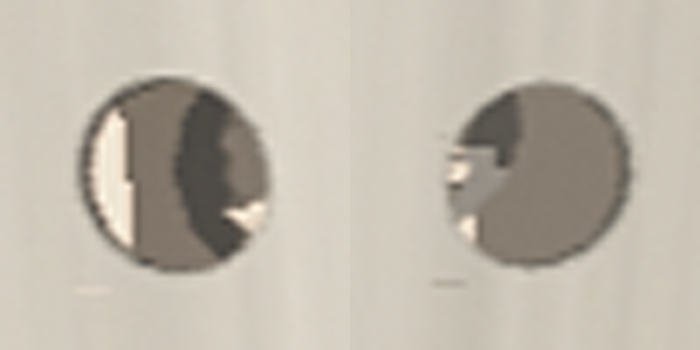

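Pixel check on the two holes (left (169,118), right (344,148)): the shoulder edges show at u≈169.7 and 343, against 170.4 and 341.5 predicted. That puts the plate within about 0.5 mm of alignment. I'll lower it until the tips enter the holes.

carry_out --targets '[[[0,0,0,0,0,0.005,-1],[0,0,0,0,0,0.012,-1],[0,0,0,0,0,0.018,-1],[0,0,0,0,0,0.022,-1],[0,0,0,0,0,0.024,-1],[0,0,0,0,0,0.024,-1],[0,0,0,0,0,0.024,-1]]]'

```text
time_s: 13.8
tool_pos: [0.5239, -0.0651, 0.2369]
eef_rot: [180.0, 0.0, 89.5]
wrist_force: [-0.8, 1.1, -2.5]
opening: 0.402
gripper_force: 90.3
```

```bash
python3 - <<'E'
from hand import *
s=observe();print(s['tool_pos'],s['eef_rot'],s['wrist_force'],s['torque'])
c=cap('wrist','w9.png');pickle.dump([c,s],open('w9.pkl','wb'))
a,o=hand('w9.pkl',[(169,118),(344,148)])
# centre of post inside hole : grey levels across hole
g=cv2.cvtColor(c['img'],cv2.COLOR_BGR2GRAY)
for u,v in ((168,117),(344,147)):
    print(g[v-14:v+15:2,u-14:u+15:2])
for z,n in ((.0565,'tip'),(.048,'seat')):
    X=pose([.5231,-.0666,z,np.radians(-.46)]); print(n,proj(c,X[0]),proj(c,X[2]))
E
```

```text
[ 0.5239 -0.0651  0.2369] [179.9759   0.0069  89.5431] [-0.7653  1.1223 -2.5266] [-0.0233 -0.0305  0.0129]
px 168.875 118.375 14.55 exp 13.154663617679986
px 345.375 146.875 13.2125 exp 12.819723006205168
tool frame [[ 0.0623 -0.0425  0.177 ]
 [ 0.0489  0.0418  0.177 ]]
spacing 85.40060823166466 expect 85.16
plate in hand: yaw 0.4313213036669213 origin ty,tx [ 0.0001 -0.0014]
[[207 206 205 204 206 208 210 213 214 215 214 209 209 213 215]
 [207 207 206 198 138  82  94 106 102 128 180 212 209 212 215]
 [208 208 183  84  71  82 104 104 104 108 100 140 213 213 214]
 [208 197 105  73  70 173 197 196 207 219 180 156 143 216 214]
 [209 147  65  73  76 200 237 233 231 223 175 126  71 149 215]
 [206 108  72  74 157 236 231 233 233 233 236  82 125 198 217]
 [199  74  73  74  84 192 237 182 187 187 189  94 180 222 190]
 [195  78  73  73  73 147 239 112 121 121 120 122 184 234 190]
 [195  98  73  75  73 176 237 240 243 243 244 244 241 238 183]
 [201 119  74  75  74 127 239 234 234 235 234 236 236 234 183]
 [206 171  69  76  72 135 177 135 132 131 174 113  71 234 196]
 [206 205 104  73  70 230 22
[... 559 characters left out ...]
35 234 234 234 232 221 147 132  88 106 140]
 [204 187 237 237 235 235 235 234 228 160 148 134  88 105 116]
 [203 190 235 232 232 232 231 232 224 151 147 132  88 124 106]
 [204 195 120 121 122 122 121 120 187 146 150 133  90 127 121]
 [203 182  97 115 113 112 113 111 111 139 149  84 105 121 136]
 [204 198 103 236 227 225 225 225 232 176 149  84 125 103 192]
 [203 202 160 120 215 216 223 221 164 148 150  91 122 158 202]
 [203 200 197 149 183 151 139 135 142  81  90 118 156 202 199]
 [203 199 197 193 161 141 139 132 149  87 126 179 205 203 197]
 [203 200 198 195 198 196 195 164 188 196 205 205 202 203 198]]
tip [170.1496 117.6969] [342.0149 146.8112]
seat [174.8125 117.2583] [337.6436 144.8711]
```

The tips sit centred in both visible holes: heads at about (172,118) and (341,147), holes at (169,118) and (345,147). I'll lower onto the tapers gently while watching the force.

carry_out --targets '[[[0,0,0,0,0,0.001,-1],[0,0,0,0,0,0.002,-1],[0,0,0,0,0,0.003,-1],[0,0,0,0,0,0.004,-1],[0,0,0,0,0,0.005,-1],[0,0,0,0,0,0.006,-1],[0,0,0,0,0,0.006,-1]]]'

```text
time_s: 14.72
tool_pos: [0.5239, -0.0652, 0.2309]
eef_rot: [180.0, 0.0, 89.5]
wrist_force: [-0.2, -0.4, -0.9]
opening: 0.401
gripper_force: 90.6
```

```bash
python3 - <<'E'
from h import *
s=observe();print(s['tool_pos'],s['eef_rot'],s['wrist_force'],s['torque'])
E
```

```text
[ 0.52389821 -0.0652443   0.2309454 ] [1.79981380e+02 3.60622660e-02 8.95377951e+01] [-0.17877139 -0.4409256  -0.9495205 ] [-0.22552461  0.10575209 -0.00476422]
```

carry_out --targets '[[[0,0,0,0,0,0.0005,-1],[0,0,0,0,0,0.001,-1],[0,0,0,0,0,0.0015,-1],[0,0,0,0,0,0.002,-1],[0,0,0,0,0,0.0025,-1],[0,0,0,0,0,0.0025,-1]]]'

```text
time_s: 15.48
tool_pos: [0.5242, -0.0652, 0.229]
eef_rot: [179.9, 0.0, 89.5]
wrist_force: [-1.6, -2.0, 6.0]
opening: 0.4
gripper_force: 91.2
```

```bash
python3 - <<'E'
from h import *
s=observe();print(s['tool_pos'],s['eef_rot'],s['wrist_force'],s['torque'])
E
```

```text
[ 0.52415077 -0.06523608  0.22898623] [1.79935532e+02 3.66416644e-02 8.95422640e+01] [-1.59738986 -2.00320156  6.04670115] [-0.3160963   0.42080739  0.08506087]
```

carry_out --targets '[[[0,0,0,-0.0002,-0.0002,0.0005,-1],[0,0,0,-0.0003,-0.0003,0.001,-1],[0,0,0,-0.0003,-0.0003,0.0015,-1],[0,0,0,-0.0003,-0.0003,0.0015,-1]]]'

```text
time_s: 15.98
tool_pos: [0.5241, -0.0654, 0.2281]
eef_rot: [179.9, 0.0, 89.5]
wrist_force: [-2.6, -1.4, 9.5]
opening: 0.4
gripper_force: 91.7
```

```bash
python3 - <<'E'
from h import *
s=observe();print(s['tool_pos'],s['eef_rot'],s['wrist_force'],s['torque'])
E
```

```text
[ 0.52410435 -0.06544986  0.22811599] [1.79888477e+02 9.49001242e-03 8.95470951e+01] [-2.5829177  -1.42977341  9.52915648] [-0.15835712  0.57416629  0.08207379]
```

carry_out --targets '[[[0,0,0,0,-0.0003,0.0005,-1],[0,0,0,0,-0.0004,0.001,-1],[0,0,0,0,-0.0004,0.0015,-1],[0,0,0,0,-0.0004,0.0015,-1]]]'

```text
time_s: 16.48
tool_pos: [0.5241, -0.0655, 0.2273]
eef_rot: [179.8, 0.0, 89.6]
wrist_force: [-3.3, -0.7, 13.3]
opening: 0.397
gripper_force: 92.2
```

```bash
python3 - <<'E'
from h import *
s=observe();print(s['tool_pos'],s['eef_rot'],s['wrist_force'],s['torque'])
E
```

```text
[ 0.5240569  -0.06546416  0.22726356] [1.79829632e+02 1.26926818e-02 8.95547306e+01] [-3.25284558 -0.71470344 13.26405022] [-0.04969439  0.73743721  0.01014424]
```

carry_out --targets '[[[0.001,0,0,0,0,0.0003,-1],[0.002,0,0,0,0,0.0006,-1],[0.003,0,0,0,0,0.0009,-1],[0.003,0,0,0,0,0.0009,-1]]]'

```text
time_s: 16.98
tool_pos: [0.5244, -0.0655, 0.2268]
eef_rot: [179.9, 0.0, 89.6]
wrist_force: [-3.1, 0.1, 14.5]
opening: 0.398
gripper_force: 92.5
```

```bash
python3 - <<'E'
from h import *
s=observe();print(s['tool_pos'],s['eef_rot'],s['wrist_force'],s['torque'])
E
```

```text
[ 0.52443444 -0.0654876   0.22684366] [1.79938240e+02 1.07751589e-02 8.95582328e+01] [-3.10163391  0.11556413 14.4853436 ] [0.03539713 0.69337001 0.07701419]
```

carry_out --targets '[[[0,0,0,0,-0.0003,0.0003,-1],[0.001,0,0,0,-0.0005,0.0006,-1],[0.001,0,0,0,-0.0005,0.0006,-1]]]'

```text
time_s: 17.35
tool_pos: [0.5244, -0.0655, 0.2266]
eef_rot: [179.9, 0.0, 89.6]
wrist_force: [-2.5, -0.3, 16.1]
opening: 0.399
gripper_force: 92.5
```

```bash
python3 - <<'E'
from h import *
s=observe();print(s['tool_pos'],s['eef_rot'],s['wrist_force'],s['torque'])
E
```

```text
[ 0.52436445 -0.06554487  0.22664424] [1.79917018e+02 1.07601290e-02 8.95566743e+01] [-2.47441003 -0.31357548 16.12917879] [0.07544286 0.61711296 0.08084926]
```

carry_out --targets '[[[0,0,0,0,-0.0003,0.0002,-1],[0.0005,0,0,0,-0.0004,0.0004,-1],[0.0005,0,0,0,-0.0004,0.0005,-1],[0.0005,0,0,0,-0.0004,0.0005,-1]]]'

```text
time_s: 17.85
tool_pos: [0.5243, -0.0655, 0.2264]
eef_rot: [179.9, 0.0, 89.6]
wrist_force: [-1.5, 0.3, 16.7]
opening: 0.403
gripper_force: 92.6
```

```bash
python3 - <<'E'
from h import *
s=observe();print(s['tool_pos'],s['eef_rot'],s['wrist_force'],s['torque'])
E
```

```text
[ 0.5242871  -0.06553331  0.22642532] [1.79893943e+02 8.98733139e-03 8.95621548e+01] [-1.53573626  0.28125858 16.72606608] [0.0662245  0.58065956 0.01498396]
```

carry_out --targets '[[[0.001,0,0,0,0,0.0001,-1],[0.002,0,0,0,0,0.0002,-1],[0.002,0,0,0,0,0.0003,-1],[0.002,0,0,0,0,0.0004,-1]]]'

```text
time_s: 18.35
tool_pos: [0.5245, -0.0656, 0.2263]
eef_rot: [180.0, 0.0, 89.6]
wrist_force: [-0.5, 0.8, 16.5]
opening: 0.399
gripper_force: 92.7
```

```bash
python3 - <<'E'
from h import *
s=observe();print(s['tool_pos'],s['eef_rot'],s['wrist_force'],s['torque'])
E
```

```text
[ 0.52453801 -0.06555396  0.22626932] [1.79966136e+02 8.95731936e-03 8.95631070e+01] [-0.50764798  0.7608624  16.50420559] [0.11139083 0.44259731 0.07880544]
```

carry_out --targets '[[[0,0,0,0,0,0.0002,-1],[0,0,0,0,0,0.0004,-1],[0,0,0,0,0,0.0005,-1],[0,0,0,0,0,0.0005,-1]]]'

```text
time_s: 18.85
tool_pos: [0.5246, -0.0656, 0.226]
eef_rot: [180.0, 0.0, 89.6]
wrist_force: [-2.7, 0.0, 18.3]
opening: 0.4
gripper_force: 92.8
```

```bash
python3 - <<'E'
from h import *
s=observe();print(s['tool_pos'],s['eef_rot'],s['wrist_force'],s['torque'])
E
```

```text
[ 0.52457737 -0.06556183  0.22596865] [1.79959833e+02 1.20157141e-02 8.95626858e+01] [-2.69406188e+00  1.13281300e-02  1.83206176e+01] [0.08302144 0.5716695  0.07642253]
```

carry_out --targets '[[[0,0,0,0,-0.0003,0.0001,-1],[0,0,0,0,-0.0004,0.0002,-1],[0,0,0,0,-0.0004,0.0002,-1]]]'

```text
time_s: 19.23
tool_pos: [0.5244, -0.0656, 0.2259]
eef_rot: [179.9, 0.0, 89.6]
wrist_force: [-1.2, 0.9, 18.2]
opening: 0.398
gripper_force: 92.9
```

```bash
python3 - <<'E'
from h import *
s=observe();print(s['tool_pos'],s['eef_rot'],s['wrist_force'],s['torque'])
E
```

```text
[ 0.52442112 -0.06558605  0.22593859] [1.79915398e+02 8.97612472e-03 8.95650027e+01] [-1.19682079  0.90436108 18.19042393] [0.16680834 0.46876713 0.0764974 ]
```

carry_out --targets '[[[0.0005,0,0,0,0,0.0001,-1],[0.001,0,0,0,0,0.0002,-1],[0.001,0,0,0,0,0.0003,-1],[0.001,0,0,0,0,0.0003,-1]]]'

```text
time_s: 19.73
tool_pos: [0.5245, -0.0656, 0.2258]
eef_rot: [180.0, 0.0, 89.6]
wrist_force: [-2.0, 1.4, 19.1]
opening: 0.402
gripper_force: 92.9
```

```bash
python3 - <<'E'
from h import *
s=observe();print(s['tool_pos'],s['eef_rot'],s['wrist_force'],s['torque'])
E
```

```text
[ 0.52454386 -0.06558572  0.22578608] [1.79953083e+02 9.87420695e-03 8.95688537e+01] [-1.98182204  1.39903343 19.14933101] [0.20510568 0.43208158 0.00244988]
```

```bash
python3 - <<'E'
from hand import *
c=cap('wrist','w10.png');s=observe();pickle.dump([c,s],open('w10.pkl','wb'))
for f in ('w7','w9','w10'):
    k,s=pickle.load(open(f+'.pkl','rb')); T=s['tool_pos']
    for n,(u0,u1,v0,v1) in dict(L=(140,160,150,210),R=(352,375,165,210),far=(190,320,85,110),near=(200,310,150,165)).items():
        P=np.array([dpt(k,u,v) for u in range(u0,u1,3) for v in range(v0,v1,3) if k['depth'][v,u]>0]); print(f,n,(np.median(P[:,2])-T[2])*1000,(P[:,2].mean()-T[2])*1000)
    # housing corner region depth for reference
hand('w9.pkl',[(169,118),(344,148)]);hand('w10.pkl',[(169,118),(344,148)])
E
```

```text
w7 L -175.60373716626688 -175.62568508190844
w7 R -175.59222833311873 -175.65236500654868
w7 far -175.63185965643413 -175.65893729129925
w7 near -175.60304683403209 -175.64172155060848
w9 L -175.67750625967344 -175.7161766379026
w9 R -175.599136152216 -175.55611226409252
w9 far -175.67938093813004 -175.70192188416624
w9 near -175.67945496292637 -175.64034701388542
w10 L -175.50416980744396 -175.57031130350097
w10 R -175.48257551486333 -175.5031457580849
w10 far -175.70613264723613 -175.66451341054037
w10 near -175.6647631709184 -175.6645429206353
px 168.875 118.375 14.55 exp 13.154663617679986
px 345.375 146.875 13.2125 exp 12.819723006205168
tool frame [[ 0.0623 -0.0425  0.177 ]
 [ 0.0489  0.0418  0.177 ]]
spacing 85.40060823166466 expect 85.16
plate in hand: yaw 0.4313213036669213 origin ty,tx [ 0.0001 -0.0014]
px 167.875 117.5 14.55 exp 13.154310687436366
px 345.5 146.875 13.075 exp 12.816817303654824
tool frame [[ 0.0627 -0.043   0.177 ]
 [ 0.0489  0.0419  0.177 ]]
spacing 85.97085652193732 expect 85.16
plate in hand: yaw 0.2206732936513865 origin ty,tx [-0.0003 -0.0012]
```

carry_out --targets '[[[0,0,0,0.0002,-0.0003,0.0,-1],[0,0,0,0.0002,-0.0003,0.0001,-1],[0,0,0,0.0002,-0.0003,0.0002,-1],[0,0,0,0.0002,-0.0003,0.0002,-1]]]'

```text
time_s: 20.27
tool_pos: [0.5245, -0.0655, 0.2257]
eef_rot: [179.9, 0.0, 89.6]
wrist_force: [-1.5, 0.6, 19.9]
opening: 0.4
gripper_force: 93.0
```

```bash
python3 - <<'E'
from h import *
s=observe();print(s['tool_pos'],s['eef_rot'],s['wrist_force'],s['torque'])
E
```

```text
[ 0.52445123 -0.06551502  0.22573946] [1.79922127e+02 3.06568592e-02 8.95630595e+01] [-1.53491562  0.62335675 19.90840975] [0.10603262 0.36839488 0.03134698]
```

The plate hasn't slipped, but under load the arm has deflected about 1 mm in +x, so the heads bear unevenly. I'll ease off, re-centre and press again.

carry_out --targets '[[[0,0,0,0,0,-0.001,-1],[0,0,0,0,0,-0.002,-1],[0,0,0,0,0,-0.003,-1],[0,0,0,0,0,-0.004,-1],[0,0,0,0,0,-0.004,-1],[0,0,0,0,0,-0.004,-1]]]'

```text
time_s: 21.02
tool_pos: [0.5243, -0.0655, 0.2279]
eef_rot: [179.9, 0.0, 89.6]
wrist_force: [3.0, -0.6, 7.0]
opening: 0.402
gripper_force: 91.7
```

```bash
cat > st.py <<'E'
from rig import *
import numpy as np
np.set_printoptions(precision=4,suppress=True)
s=observe();T=s['tool_pos'];e=s['eef_rot'];F=s['wrist_force'];M=s['torque']
roll=np.radians((e[0]%360)-180)
load=F[2]+3.2; zp=T[2]-.1776
print(s['time_s'],T,e,F,M,'load %.1f'%load,'plate x %.4f y %.4f z %.4f'%(T[0]-.0003-roll*.178,T[1]-.0012-np.radians(e[1])*.178,zp),'above seat %.2f mm'%((zp-.048)*1e3+load/6.25))
print('cop',-(M[1]+.178*F[0])/F[2],(M[0]-.178*F[1])/F[2])
E
python3 st.py
```

```text
21.025 [ 0.5243 -0.0655  0.2279] [179.9402   0.0133  89.565 ] [ 2.9819 -0.5824  6.9898] [-0.088  -0.5251  0.0182] load 10.2 plate x 0.5242 y -0.0667 z 0.0503 above seat 3.97 mm
cop -0.0008121753923472793 0.0022339992035183913
```

carry_out --targets '[[[0,0,0,0,0,0.0006,-1],[0,0,0,0,0,0.0012,-1],[0,0,0,0,-0.0001,0.0018,-1],[0,0,0,0,-0.0002,0.0024,-1],[0.0005,0,0,0,-0.0003,0.003,-1],[0.001,0,0,0,-0.0004,0.0034,-1],[0.001,0,0,0,-0.0005,0.0034,-1]]]'

```text
time_s: 21.9
tool_pos: [0.5243, -0.0655, 0.2262]
eef_rot: [179.9, 0.0, 89.6]
wrist_force: [1.2, 1.3, 16.9]
opening: 0.397
gripper_force: 92.6
```

```bash
python3 st.py
```

```text
21.9 [ 0.5243 -0.0655  0.2262] [179.9146   0.0201  89.5656] [ 1.1571  1.2551 16.9108] [0.1237 0.0144 0.0754] load 20.1 plate x 0.5243 y -0.0668 z 0.0486 above seat 3.78 mm
cop -0.013031828840990571 -0.005898900398463324
```

carry_out --targets '[[[0.001,0,0,0,0.0002,0.0001,-1],[0.002,0,0,0,0.0004,0.0002,-1],[0.002,0,0,0,0.0004,0.0004,-1],[0.002,0,0,0,0.0004,0.0005,-1]]]'

```text
time_s: 22.4
tool_pos: [0.5247, -0.0656, 0.2259]
eef_rot: [-180.0, 0.0, 89.6]
wrist_force: [-1.1, 0.9, 17.8]
opening: 0.401
gripper_force: 92.9
```

```bash
python3 st.py
```

```text
22.4 [ 0.5247 -0.0656  0.2259] [-179.9745    0.0258   89.5661] [-1.0791  0.8601 17.7981] [0.1333 0.0644 0.0308] load 21.0 plate x 0.5244 y -0.0668 z 0.0483 above seat 3.65 mm
cop 0.007175991206471426 -0.001113543799301634
```

carry_out --targets '[[[0,0,0,0,-0.0002,0.0001,-1],[0,0,0,0,-0.0002,0.0002,-1],[0,0,0,0,-0.0002,0.0003,-1],[0,0,0,0,-0.0002,0.0004,-1],[0,0,0,0,-0.0002,0.0004,-1]]]'

```text
time_s: 23.02
tool_pos: [0.5247, -0.0655, 0.2257]
eef_rot: [-180.0, 0.0, 89.6]
wrist_force: [-0.9, 0.7, 19.1]
opening: 0.402
gripper_force: 93.0
```

```bash
python3 st.py
```

```text
23.025 [ 0.5247 -0.0655  0.2257] [-179.9961    0.0251   89.5699] [-0.9407  0.7215 19.133 ] [0.188  0.1943 0.0557] load 22.3 plate x 0.5244 y -0.0668 z 0.0481 above seat 3.69 mm
cop -0.0014041174954672216 0.003111669070467607
```

carry_out --targets '[[[0,0,0,0,-0.0001,0.0001,-1],[0,0,0,0,-0.0001,0.0002,-1],[0,0,0,0,-0.0001,0.0002,-1]]]'

```text
time_s: 23.4
tool_pos: [0.5246, -0.0655, 0.2256]
eef_rot: [180.0, 0.0, 89.6]
wrist_force: [-0.6, 1.2, 19.8]
opening: 0.403
gripper_force: 93.2
```

```bash
python3 st.py
```

```text
23.4 [ 0.5246 -0.0655  0.2256] [179.9917   0.0276  89.5693] [-0.6463  1.2405 19.7636] [0.1609 0.1971 0.0916] load 23.0 plate x 0.5244 y -0.0668 z 0.0480 above seat 3.70 mm
cop -0.0041530550832390425 -0.0030311985055923108
```

Load rises but the plate isn't advancing relative to the head, so something is blocking it. I'll check numerically how the heads sit in the visible holes.

```bash
python3 - <<'E'
from hand import *
np.set_printoptions(linewidth=220)
c=cap('wrist','w11.png');s=observe();pickle.dump([c,s],open('w11.pkl','wb'))
g=cv2.cvtColor(c['img'],cv2.COLOR_BGR2GRAY)
for u,v in ((168,117),(345,147)):
    print('cols',u-20,'..'); 
    for y in range(v-20,v+19,2): print(y,' '.join('%3d'%q for q in g[y,u-20:u+22:2]))
T=s['tool_pos']
X=pose([.5231,-.0666,.0565-.0037,np.radians(-.46)]);print('tip pred (scale .5231)',proj(c,X[0]),proj(c,X[2]))
Y=pose([.5244,-.0668,.0500,np.radians(-.46)]);print('hole pred',proj(c,Y[0]),proj(c,Y[2]))
d=c['depth']
for u,v in ((168,117),(345,147)):
    print('height above plate mm'); 
    for y in range(v-16,v+17,4): print(y,' '.join('%5.1f'%((dpt(c,x,y)[2]-(T[2]-.1756))*1e3) for x in range(u-18,u+20,4)))
E
```

```text
cols 148 ..
97 204 204 204 207 204 202 203 204 202 204 207 209 211 212 206 210 211 213 213 212 212
99 204 205 204 207 204 204 202 203 202 204 207 209 211 211 206 209 211 214 213 213 212
101 204 204 205 206 205 204 202 202 202 203 206 209 210 210 208 209 211 213 214 213 212
103 203 204 204 206 205 203 203 205 204 208 210 213 212 212 208 208 210 215 215 212 212
105 204 204 203 206 204 205 193 152 185 197 165  97 136 180 211 208 211 213 216 213 212
107 203 204 204 206 206 183 188 194 193 206 180 176 124 107 162 210 211 213 215 213 212
109 203 203 203 207 192 174 190 194 199 217 178 175  71 107 153 140 214 212 214 213 211
111 204 203 204 206 134 184 209 221 226 212 174 152  70 201 139 154 153 214 214 213 212
113 204 203 203 198 177 235 231 230 230 231 225 123  70 219 172 154 152 215 215 212 212
115 203 205 204 191 207 235 232 235 237 237 240  96  69 240 182 126 152 199 216 213 211
117 204 205 205 195  69 160 236 108 116 116 117 121 122 180 207 128 152 181 216 213 212
119 204 205 205 193  94 147 237 110 119 120 120 123 123 180 203 148 151 178 215 212 212
121 204 204 204 198 141 206 205 21
[... 3050 characters left out ...]
.1   1.7  -0.1  -1.3   0.2  -0.2  -0.1
133   0.8  -0.5  -0.7   1.2   0.7   1.0  -0.5  -0.1   0.1   0.5
height above plate mm
131   0.0  -0.9  -0.7   0.2   0.1   0.2  -0.8   0.4   0.6   0.0
135  -0.5   0.3  -0.7   0.6   0.3  -1.3  -0.3   0.1  -0.6   0.7
139  -0.5  -0.6   0.7   1.4   2.3   1.3  -4.9  -4.8  -0.4  -1.1
143   0.1   0.1  -2.8   3.0   3.2   3.9   3.8  -5.5  -0.4   0.1
147   1.4  -0.1  -2.1  -2.2  -2.8  -3.4  -4.1  -4.5  -0.4   0.2
151   0.2   0.1  -2.8   2.6   3.7   2.9   3.0  -6.0  -0.7  -0.3
155  -0.4  -0.5  -2.1   2.0   3.1   2.8  -5.4  -1.5  -0.8   0.9
159  -0.2  -0.4  -0.6   0.1   0.2  -1.3  -0.2   0.1  -0.1  -0.6
163   0.1   0.3  -0.3  -0.7   0.2   0.4  -0.1  -0.0  -0.6   0.7
```

The heads sit about 1.4 mm to -x in both visible holes: FL tip at u≈163 in a hole centred at 168.7, RL tip at 345 in 346, before parallax. This matches the predicted scale x of 0.5231, so the plate has drifted to +x. I'll lift off the tapers, re-centre and press while holding x.

carry_out --targets '[[[0,0,0,0,0,-0.001,-1],[0,0,0,0,0,-0.0025,-1],[0,0,0,0,0,-0.004,-1],[0,0,0,0,0,-0.0055,-1],[0,0,0,0,0,-0.007,-1],[0,0,0,0,0,-0.0085,-1],[0,0,0,0,0,-0.0095,-1],[0,0,0,0,0,-0.0095,-1],[0,0,0,0,0,-0.0095,-1]]]'

```text
time_s: 24.58
tool_pos: [0.5217, -0.0653, 0.2304]
eef_rot: [-179.5, 0.0, 89.6]
wrist_force: [6.0, -1.6, -1.1]
opening: 0.401
gripper_force: 90.4
```

```bash
python3 st.py
```

```text
24.575 [ 0.5217 -0.0653  0.2304] [-179.5039    0.0119   89.575 ] [ 5.9722 -1.6058 -1.0585] [-0.283  -1.3282  0.2317] load 2.1 plate x 0.5199 y -0.0665 z 0.0528 above seat 5.14 mm
cop -0.25050608525991364 -0.0026576288629964807
```

carry_out --targets '[[[-0.003,0,0,0,0,-0.001,-1],[-0.006,0,0,0,0.0008,-0.002,-1],[-0.0085,0,0,0,0.0017,-0.003,-1],[-0.0085,0,0,0,0.0017,-0.004,-1],[-0.0085,0,0,0,0.0017,-0.004,-1]]]'

```text
time_s: 25.2
tool_pos: [0.5216, -0.0647, 0.2338]
eef_rot: [-179.7, -0.1, 89.5]
wrist_force: [-0.2, -0.5, -2.7]
opening: 0.401
gripper_force: 90.3
```

```bash
python3 st.py; python3 - <<'E'
from hand import *
c=cap('wrist');s=observe();pickle.dump([c,s],open('w12.pkl','wb'))
hand('w12.pkl',[(168,118),(345,147)])
E
```

```text
25.2 [ 0.5216 -0.0647  0.2338] [-179.6793   -0.081    89.5316] [-0.2095 -0.5259 -2.6797] [ 0.0455 -0.0296 -0.0064] load 0.5 plate x 0.5203 y -0.0657 z 0.0562 above seat 8.27 mm
cop -0.02495248701855564 -0.05192569486119839
px 168.5 116.75 13.725 exp 13.130137894439423
px 344.875 147.875 13.75 exp 12.853309667467517
tool frame [[ 0.0631 -0.0428  0.1773]
 [ 0.0485  0.0414  0.1768]]
spacing 85.51506967107466 expect 85.16
plate in hand: yaw -0.3643034976496368 origin ty,tx [-0.0011 -0.0012]
```

carry_out --targets '[[[-0.003,-0.0007,0,-0.0004,0.0008,0,-1],[-0.0056,-0.0014,0,-0.0007,0.0017,0,-1],[-0.0056,-0.0014,0,-0.0007,0.0017,0,-1],[-0.0056,-0.0014,0,-0.0007,0.0017,0,-1]]]'

```text
time_s: 25.75
tool_pos: [0.5245, -0.0659, 0.2346]
eef_rot: [179.8, 0.1, 89.5]
wrist_force: [0.8, -0.4, -2.7]
opening: 0.398
gripper_force: 90.3
```

```bash
python3 st.py; python3 - <<'E'
from hand import *
c=cap('wrist');s=observe();pickle.dump([c,s],open('w13.pkl','wb'))
hand('w13.pkl',[(168,118),(345,147)])
E
python3 st.py
```

```text
25.75 [ 0.5245 -0.0659  0.2346] [179.8023   0.0762  89.5406] [ 0.8169 -0.4429 -2.6885] [ 0.0175  0.0258 -0.0307] load 0.5 plate x 0.5248 y -0.0673 z 0.0570 above seat 9.10 mm
cop 0.06369417683318569 -0.03581653956275283
px 168.875 118.25 14.5375 exp 13.17487389019935
px 344.375 146.75 13.9 exp 12.826541787684594
tool frame [[ 0.0624 -0.0425  0.1768]
 [ 0.0489  0.0413  0.1771]]
spacing 84.8645215416945 expect 85.16
plate in hand: yaw 0.3676514565305025 origin ty,tx [-0.0003 -0.0013]
25.8 [ 0.5246 -0.0659  0.2346] [179.7951   0.0779  89.5411] [-0.3637  0.1453 -3.5698] [-0.0258  0.0415 -0.081 ] load -0.4 plate x 0.5249 y -0.0673 z 0.0570 above seat 8.98 mm
cop -0.006510966215308749 0.014465541009445419
```

carry_out --targets '[[[0.002,0.0007,0,0.0003,-0.0006,0,-1],[0.0035,0.0013,0,0.0005,-0.0012,0,-1],[0.0035,0.0013,0,0.0005,-0.0012,0,-1],[0.0035,0.0013,0,0.0005,-0.0012,0,-1],[0.0035,0.0013,0,0.0005,-0.0012,0,-1]]]'

```text
time_s: 26.42
tool_pos: [0.5234, -0.0654, 0.2346]
eef_rot: [180.0, 0.0, 89.5]
wrist_force: [-0.2, -0.3, -3.4]
opening: 0.403
gripper_force: 90.3
```

```bash
python3 st.py; python3 - <<'E'
from hand import *
c=cap('wrist');s=observe();pickle.dump([c,s],open('w14.pkl','wb'))
hand('w14.pkl',[(168,118),(345,147)])
E
python3 st.py
```

```text
26.425 [ 0.5234 -0.0654  0.2346] [179.9906   0.0062  89.542 ] [-0.2415 -0.276  -3.4432] [-0.0484 -0.0001 -0.0566] load -0.2 plate x 0.5231 y -0.0666 z 0.0570 above seat 8.97 mm
cop -0.012512707251449609 -0.00021927699800627757
px 167.125 116.5 13.8625 exp 13.153314512174376
px 345.25 147.125 13.4875 exp 12.831462400988354
tool frame [[ 0.0631 -0.0433  0.177 ]
 [ 0.0488  0.0417  0.177 ]]
spacing 86.25914966644388 expect 85.16
plate in hand: yaw -0.13335130459593755 origin ty,tx [-0.0009 -0.001 ]
26.475 [ 0.5234 -0.0654  0.2346] [179.9912   0.0042  89.5389] [ 0.4281 -0.1414 -2.7168] [-0.0143  0.0366  0.0088] load 0.5 plate x 0.5231 y -0.0666 z 0.0570 above seat 9.09 mm
cop 0.04152374575660729 -0.004010328912971149
```

Centred. I'll press with feed-forward for the arm's bending.

carry_out --targets '[[[0,0,0,0,0,0.0012,-1],[0,0,0,0,0,0.0024,-1],[0,0,0,0,0,0.0036,-1],[0.0005,0,0,0,-0.00015,0.0041,-1],[0.001,0,0,0,-0.0003,0.0046,-1],[0.0015,0,0,0,-0.00045,0.0051,-1],[0.002,0,0,0,-0.0006,0.0056,-1],[0.0025,0,0,0,-0.00075,0.0061,-1],[0.0025,0,0,0,-0.0008,0.0061,-1]]]'

```text
time_s: 27.6
tool_pos: [0.5234, -0.0655, 0.2293]
eef_rot: [-180.0, 0.0, 89.5]
wrist_force: [1.1, -0.1, 5.7]
opening: 0.403
gripper_force: 91.1
```

```bash
python3 st.py
```

```text
27.6 [ 0.5234 -0.0655  0.2293] [-179.9977    0.0204   89.548 ] [ 1.1421 -0.1406  5.6864] [ 0.0361 -0.1852  0.0809] load 8.9 plate x 0.5231 y -0.0668 z 0.0517 above seat 5.10 mm
cop -0.003181370636994442 0.010753708860630894
```

carry_out --targets '[[[0.0005,0,0,0,-0.0001,0.0005,-1],[0.001,0,0,0,-0.0002,0.001,-1],[0.0015,0,0,0,-0.0003,0.0015,-1],[0.002,0,0,0,-0.0004,0.002,-1],[0.002,0,0,0,-0.0004,0.002,-1]]]'

```text
time_s: 28.22
tool_pos: [0.5235, -0.0655, 0.2282]
eef_rot: [-180.0, 0.0, 89.6]
wrist_force: [-0.1, -0.2, 9.7]
opening: 0.4
gripper_force: 91.8
```

```bash
python3 st.py
```

```text
28.225 [ 0.5235 -0.0655  0.2282] [-179.9658    0.0229   89.5507] [-0.0884 -0.1942  9.7425] [ 0.2206 -0.032   0.0813] load 12.9 plate x 0.5231 y -0.0668 z 0.0506 above seat 4.65 mm
cop 0.004895940096369663 0.026188617087094808
```

carry_out --targets '[[[0.0005,0.0003,0,0,-0.0002,0.0005,-1],[0.0008,0.0006,0,0,-0.0003,0.001,-1],[0.0012,0.0006,0,0,-0.0004,0.0015,-1],[0.0016,0.0006,0,0,-0.0005,0.002,-1],[0.0016,0.0006,0,0,-0.0005,0.002,-1]]]'

```text
time_s: 28.85
tool_pos: [0.5235, -0.0656, 0.2271]
eef_rot: [-180.0, 0.0, 89.6]
wrist_force: [-0.8, 1.3, 15.1]
opening: 0.401
gripper_force: 92.3
```

```bash
python3 st.py
```

```text
28.85 [ 0.5235 -0.0656  0.2271] [-179.9632    0.0056   89.556 ] [-0.7698  1.2915 15.1209] [0.1968 0.1083 0.0117] load 18.3 plate x 0.5231 y -0.0668 z 0.0495 above seat 4.43 mm
cop 0.001900220439760984 -0.002186748897049414
```

carry_out --targets '[[[0.0003,0,0,0,-0.0002,0.0003,-1],[0.0005,0,0,0,-0.0003,0.0006,-1],[0.0005,0,0,0,-0.0003,0.0006,-1]]]'

```text
time_s: 29.22
tool_pos: [0.5235, -0.0656, 0.2268]
eef_rot: [-180.0, 0.0, 89.6]
wrist_force: [0.1, 1.4, 14.9]
opening: 0.402
gripper_force: 92.5
```

```bash
cat > st2.py <<'E'
from hand import *
np.set_printoptions(linewidth=200,precision=4,suppress=True)
S=[];
for i in range(6): c=cap('wrist'); S.append(observe())
av=lambda k:np.mean([s[k] for s in S],0)
T,F,M,e=av('tool_pos'),av('wrist_force'),av('torque'),S[-1]['eef_rot']
print(S[-1]['time_s'],T,e,'F',F,'std',np.std([s['wrist_force'][2] for s in S]),'load %.2f'%(F[2]+3.2),'d %.2f'%((T[2]-.1776-.048)*1e3+(F[2]+3.2)/6.25),'cop',-(M[1]+.178*F[0])/F[2],(M[0]-.178*F[1])/F[2])
# tip centres: pixels standing 1.5..6 mm above plate
for u,v,r in ((168.5,117.7,14),(345.5,147,14)):
    m=[];
    for y in range(int(v)-15,int(v)+16):
        for x in range(int(u)-15,int(u)+16):
            if np.hypot(x-u,y-v)<r:
                h=(dpt(c,x,y)[2]-(T[2]-.1756))*1e3
                m.append((x,y,h))
    m=np.array(m); up=m[(m[:,2]>1.5)&(m[:,2]<6)]; lo=m[m[:,2]<-3]
    print('tip px',np.percentile(up[:,0],[3,50,97]),np.percentile(up[:,1],[3,50,97]),'h',np.median(up[:,2]),'low px',len(lo),lo[:,:2].mean(0)-[u,v])
Y=pose([.5231,-.0666,.0565-(F[2]+3.2)/6250,np.radians(-.46)]);print('tip pred',proj(c,Y[0]),proj(c,Y[2]))
E
python3 st2.py
```

```text
29.525 [ 0.5235 -0.0656  0.2268] [-179.9804    0.0043   89.5558] F [-0.0668  0.7465 14.9421] std 0.40683823364766464 load 18.14 d 4.13 cop -0.004549848293927235 0.008428711178590205
tip px [160. 167. 174.] [109. 115. 128.] h 2.744547326487962 low px 177 [1.6186 0.0175]
tip px [340.19 347.   353.  ] [139. 145. 157.] h 2.7531727160337995 low px 164 [0.0732 0.5671]
tip pred [167.0347 116.8821] [347.4865 147.5172]
```

Centred now, and the plate is advancing. I'll continue in small steps.

carry_out --targets '[[[0.0003,0,0,0,-0.0001,0.0002,-1],[0.0005,0,0,0,-0.0002,0.0004,-1],[0.0006,0,0,0,-0.0003,0.0006,-1],[0.0006,0,0,0,-0.0003,0.0007,-1],[0.0006,0,0,0,-0.0003,0.0007,-1]]]'

```text
time_s: 30.15
tool_pos: [0.5234, -0.0657, 0.2265]
eef_rot: [-180.0, 0.0, 89.6]
wrist_force: [-1.2, 1.6, 16.4]
opening: 0.399
gripper_force: 92.6
```

```bash
python3 st2.py
```

```text
30.45 [ 0.5234 -0.0657  0.2265] [-179.9901    0.005    89.5542] F [-0.2215  1.3695 16.3608] std 0.6180867030722816 load 19.56 d 4.02 cop -0.0006675662413907569 0.00402807227918583
tip px [160. 167. 173.] [108. 115. 128.] h 2.815633212846169 low px 172 [ 1.843  -0.0023]
tip px [340.   347.   353.48] [139. 146. 157.] h 2.9747496202460755 low px 151 [-0.4735  0.6026]
tip pred [166.9584 116.8384] [347.5512 147.5024]
```

carry_out --targets '[[[0.0003,0,0,0.0002,-0.0001,0.0002,-1],[0.0005,0,0,0.0004,-0.0002,0.0004,-1],[0.0005,0,0,0.0005,-0.0002,0.0006,-1],[0.0005,0,0,0.0005,-0.0002,0.0006,-1]]]'

```text
time_s: 30.95
tool_pos: [0.5234, -0.0654, 0.2262]
eef_rot: [-180.0, 0.1, 89.6]
wrist_force: [-0.3, 0.3, 17.5]
opening: 0.4
gripper_force: 92.8
```

```bash
python3 st2.py
```

```text
31.25 [ 0.5234 -0.0654  0.2262] [-179.9883    0.057    89.5506] F [-1.201   0.5407 17.5537] std 0.6175048728043621 load 20.75 d 3.92 cop 0.005149657414636969 0.0022773513187779554
tip px [160.09 167.   173.91] [108. 121. 128.] h 2.945333857846441 low px 173 [1.8237 0.0399]
tip px [340.58 347.   354.  ] [139. 146. 157.] h 2.9990939218764723 low px 141 [-0.5638  0.5035]
tip pred [166.8363 117.0732] [347.5912 147.7321]
```

carry_out --targets '[[[0.0002,0.0004,0,-0.0001,-0.0002,0.0002,-1],[0.0003,0.0008,0,-0.0001,-0.0003,0.0003,-1],[0.0003,0.0008,0,-0.0001,-0.0003,0.0004,-1],[0.0003,0.0008,0,-0.0001,-0.0003,0.0004,-1]]]'

```text
time_s: 31.75
tool_pos: [0.5234, -0.0655, 0.226]
eef_rot: [180.0, 0.0, 89.6]
wrist_force: [-0.4, 0.4, 17.7]
opening: 0.399
gripper_force: 92.9
```

```bash
python3 st2.py
```

```text
32.05 [ 0.5234 -0.0655  0.226 ] [179.9849   0.0174  89.5538] F [-0.3525  0.8387 18.3709] std 0.47832840158013523 load 21.57 d 3.89 cop -0.001738169331432545 -0.001410327227120981
tip px [160. 167. 174.] [109.   121.   127.27] h 3.0476584520103964 low px 164 [ 1.7683 -0.0171]
tip px [341. 347. 354.] [139. 146. 157.] h 2.9903148767541357 low px 142 [-0.0704  0.6338]
tip pred [166.8404 117.0464] [347.5982 147.7063]
```

carry_out --targets '[[[0.0002,0.0002,0,0,-0.0001,0.0002,-1],[0.0004,0.0002,0,0,-0.0002,0.0003,-1],[0.0004,0.0002,0,0,-0.0002,0.0004,-1]]]'

```text
time_s: 32.42
tool_pos: [0.5233, -0.0656, 0.2259]
eef_rot: [180.0, 0.0, 89.6]
wrist_force: [-0.6, 1.5, 20.0]
opening: 0.4
gripper_force: 93.0
```

```bash
sed -i 's/range(6)/range(3)/' st2.py; python3 st2.py
```

```text
32.575 [ 0.5233 -0.0656  0.2258] [179.9846   0.0094  89.5537] F [ 0.4878  0.3477 19.5309] std 0.31292998864312793 load 22.73 d 3.87 cop -0.008280259931085618 0.005219650386232157
tip px [160.   167.   173.03] [109. 121. 128.] h 3.081296276425838 low px 162 [2.0679 0.1642]
tip px [341. 347. 354.] [139. 146. 158.] h 2.9317344521843647 low px 141 [-0.0957  0.7234]
tip pred [166.8346 117.0341] [347.5986 147.6958]
```

Friction is taking much of the push: the first press showed strong hysteresis between loading and unloading. I'll hold the depth and make a small level sideways dither so the heads slip inward without more force.

carry_out --targets '[[[0,0,0,0.0008,0,0,-1],[0,0,0,0,0.0008,0,-1],[0,0,0,-0.0008,0,0,-1],[0,0,0,0,-0.0008,0,-1],[0,0,0.004,0,0,0,-1],[0,0,-0.004,0,0,0,-1],[0,0,0,0,0,0,-1]]]'

```text
time_s: 33.45
tool_pos: [0.523, -0.0656, 0.2243]
eef_rot: [-180.0, -0.0, 89.5]
wrist_force: [1.7, 0.5, 10.2]
opening: 0.4
gripper_force: 92.2
```

```bash
python3 st2.py
```

```text
33.6 [ 0.523  -0.0655  0.2243] [-179.9636   -0.0017   89.5413] F [ 2.0905  0.3435 10.1323] std 0.08913733336505533 load 13.33 d 0.83 cop 0.019464059718128472 -0.006788536882557504
tip px [160. 169. 175.] [104.37 113.   131.  ] h 4.583089778058714 low px 4 [10.   -5.95]
tip px [341.  346.5 356. ] [134. 142. 160.] h 4.608611408780384 low px 5 [-10.1   1.8]
tip pred [166.0313 117.3362] [350.5881 148.6003]
```

The snaps went through: load fell to 13 N and the plate dropped about 3 mm. A slight further press will confirm it is fully seated.

carry_out --targets '[[[0,0,0,0,0.0003,0.0004,-1],[0,0,0,0,0.0003,0.0008,-1],[0,0,0,0,0.0003,0.001,-1],[0,0,0,0,0.0003,0.001,-1]]]'

```text
time_s: 34.1
tool_pos: [0.5231, -0.0655, 0.2237]
eef_rot: [-179.9, 0.0, 89.5]
wrist_force: [0.1, 0.3, 12.8]
opening: 0.401
gripper_force: 92.5
```

```bash
sed -i 's/<6)/<9)/' st2.py; python3 st2.py
```

```text
34.25 [ 0.5231 -0.0655  0.2237] [-179.9377    0.0028   89.541 ] F [ 0.4814 -0.949  13.5964] std 0.4986887084138675 load 16.80 d 0.80 cop 0.014246866043772745 0.013767944725708886
tip px [159. 167. 175.] [105. 114. 130.] h 5.673558160893766 low px 7 [-6.6429 -0.5571]
tip px [342.   348.   356.33] [135. 144. 160.] h 5.53297900110103 low px 2 [-10.   -3.5]
tip pred [165.9688 117.3338] [350.5812 148.619 ]
```

Seated: d stays constant at 0.8 mm while the load rises, and the plate is level within 0.06°. I'll unload to about zero before releasing.

carry_out --targets '[[[-0.001,0,0,0,0.0003,-0.001,-1],[-0.002,0,0,0,0.0006,-0.002,-1],[-0.003,0,0,0,0.001,-0.003,-1],[-0.004,0,0,0,0.0013,-0.0036,-1],[-0.004,0,0,0,0.0013,-0.0036,-1]]]'

```text
time_s: 34.88
tool_pos: [0.5231, -0.0655, 0.2251]
eef_rot: [-179.9, 0.0, 89.5]
wrist_force: [2.7, -2.9, 4.7]
opening: 0.401
gripper_force: 91.6
```

```bash
python3 st.py
```

```text
34.875 [ 0.5231 -0.0655  0.2251] [-179.9318    0.01     89.5303] [ 2.6646 -2.9113  4.6867] [-0.5937 -0.7765  0.1327] load 7.9 plate x 0.5225 y -0.0667 z 0.0475 above seat 0.77 mm
cop 0.06447049222048182 -0.01610704528530986
```

carry_out --targets '[[[-0.001,0,0,-0.0002,0.0003,-0.0005,-1],[-0.002,0,0,-0.0003,0.0005,-0.001,-1],[-0.002,0,0,-0.0003,0.0005,-0.0013,-1],[-0.002,0,0,-0.0003,0.0005,-0.0013,-1],[-0.002,0,0,-0.0003,0.0005,-0.0013,0.2],[-0.002,0,0,-0.0003,0.0005,-0.0013,0.6],[-0.002,0,0,-0.0003,0.0005,-0.0013,1],[-0.002,0,0,-0.0003,0.0005,-0.0013,1],[-0.002,0,0,-0.0003,0.0005,-0.0013,1],[-0.002,0,0,-0.0003,0.0005,-0.0013,1]]]'

```text
time_s: 36.12
tool_pos: [0.5224, -0.0653, 0.2257]
eef_rot: [-179.9, -0.1, 89.5]
wrist_force: [0.7, 0.5, 1.1]
opening: 0.998
gripper_force: 0.0
```

```bash
python3 st.py
```

```text
36.125 [ 0.5224 -0.0653  0.2257] [-179.8665   -0.0898   89.5382] [0.6573 0.4784 1.0888] [-0.0386  0.0061 -0.0118] load 4.3 plate x 0.5217 y -0.0662 z 0.0481 above seat 0.82 mm
cop -0.11302197580523342 -0.11362777649941243
```

Released cleanly. I'll rise straight up and check the plate's height and level.

carry_out --targets '[[[0,0,0,0,0,-0.01,1],[0,0,0,0,0,-0.03,1],[0,0,0,0,0,-0.06,1],[0,0,0,0,0,-0.09,1],[0,0,0,-0.02,0,-0.12,1],[0,0,0,-0.04,0,-0.14,1],[0,0,0,-0.05,0,-0.15,1],[0,0,0,-0.05,0,-0.15,1],[0,0,0,-0.05,0,-0.15,1],[0,0,0,-0.05,0,-0.15,1]]]'

```text
time_s: 37.38
tool_pos: [0.522, -0.1149, 0.3745]
eef_rot: [-179.7, -0.1, 89.6]
wrist_force: [0.1, -0.3, -0.4]
opening: 0.997
gripper_force: 0.0
```

```bash
python3 - <<'E'
from fit import *
c=cap('wrist','w20.png');s=observe();print(s['time_s'],s['tool_pos'],s['wrist_force'])
# plane fit on plate sheet: sample points in the plate frame away from holes, seat
X=[]
for x in np.arange(-.055,.056,.005):
    for y in np.arange(-.078,.079,.006):
        if (abs(x)<.028 and abs(y)<.06) or np.hypot(B[:,0]-x,B[:,1]-y).min()<.014: continue
        w=pose([.5231,-.0666,.05,np.radians(-.46)],np.array([[x,y,0]]))[0]; u,v=proj(c,w)
        if 2<u<509 and 2<v<230 and c['depth'][int(v),int(u)]>0:
            p=dpt(c,u,v)
            if abs(p[2]-.05)<.01: X.append([x,y,p[2]])
X=np.array(X);A=np.c_[X[:,:2],np.ones(len(X))];q,*_=np.linalg.lstsq(A,X[:,2],rcond=None)
print(len(X),'y range',X[:,1].min(),X[:,1].max(),'slopes deg',np.degrees(q[:2]),'top z at centre',q[2])
for i,n in enumerate(('FL','FR','RL','RR')):
    w=pose([.5231,-.0666,.0555,np.radians(-.46)])[i];u,v=proj(c,w).astype(int)
    h=[dpt(c,a,b)[2] for a in range(u-4,u+5) for b in range(v-4,v+5) if 0<=b<384 and c['depth'][b,a]>0]
    print(n,(u,v),'tip z',np.percentile(h,[50,85,95]) if h else None)
E
```

```text
37.425 [ 0.522  -0.1149  0.3746] [-0.0536 -0.3362 -0.2393]
319 y range -0.078 0.07800000000000014 slopes deg [-0.0689 -0.0272] top z at centre 0.050414711378547375
FL (np.int64(213), np.int64(56)) tip z [0.0517 0.0567 0.0573]
FR (np.int64(218), np.int64(195)) tip z [0.0539 0.0569 0.0572]
RL (np.int64(307), np.int64(73)) tip z [0.0515 0.057  0.0576]
RR (np.int64(303), np.int64(182)) tip z [0.0547 0.0569 0.0573]
```

The plate top is at 0.050, it is level within 0.07°, and all four tips stand about 6.5 mm above it. That is fully home, so I'm handing in.

```bash
python3 -c "
from rig import *
print(finish_job())"
```

```text
the job is handed in; nothing more can be done
None
```

The weighing plate is home on the scale: all four snaps look through, it is level within 0.07°, the measured load peaked at about 23 N (limit 24.5 N), the gripper is clear, and the job was handed in at about 37 s; I never checked the bystanders' positions afterwards.

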